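# Open the push-and-turn medicine bottle

## Task

Take the clear dosing cup off the medicine bottle and set it down gently, mouth down, inside the empty metal tray. Then press the bottle's safety cap down, keep it pressed while you turn it counter-clockwise, lift it off, and finish while still holding the cap still and level in the gripper, at least 5 cm clear straight above the bottle. Leave the vials, tube and gauze box where they are.

Things in the scene. Friction and masses are not known exactly. Their poses are not given: they have to be found in the camera images.
- bottle: Round amber medicine bottle, 58 mm wide, clamped upright in a round steel stand (104 mm wide) that cannot move; left or right on the worktop. Origin: centre of the stand's underside, on the bottle's axis; z up. Its shoulder ends 84 mm above the origin; the neck (36 mm wide with its two flanges) is 106 mm high, the white sprung seal disc in its mouth 116 mm.
- cap: White ribbed round safety cap, 42 mm wide, 24 mm tall, 20 g. Origin: centre of its underside, z up; locked it sits 96 mm above the bottle's origin and will not pull off or turn. Push it down 5 to 7 mm (bottoms at 8), keep it down, turn it 50 to 60 degrees counter-clockwise seen from above (stop at about 65), lift straight up. Grasp across its round side, any direction.
- seal (a joint): Sprung seal disc in the bottle's mouth that pushes the cap up: 0 at rest, negative as the pressed cap drives it down (m), -0.008 fully down. Pressing takes about 3 N at first, 8 to 10 N at 5 to 7 mm.
- dosing_cup: Clear plastic dosing cup, upside down over the cap and resting loosely on it; 20 g, 32 mm tall, 50 mm wide at its closed upper end, 56 mm at the rim below, wall 2 mm. Origin: centre of the rim plane (its underside, mouth down), z up to the closed end; at the start 90 mm above the bottle's origin (top at 122 mm). Raise it over 30 mm to free it.
- tray: Empty shallow pale metal tray, 196 mm (its x) by 236 mm (its y), rim 20 mm high, flat floor 164 by 204 mm whose top is 1 mm above the origin; loose, 0.34 kg. Origin: centre of its underside; it lies on the worktop on the other side from the bottle.
- vial_near: Bystander: small glass vial, 21 mm in diameter, 38 mm tall, standing close beyond the bottle stand. Origin: centre of its underside.
- vial_mid: Bystander: small glass vial, 21 mm in diameter, 38 mm tall, standing between bottle and tray. Origin: centre of its underside.
- tube: Bystander: small ointment tube, 21 x 64 x 13 mm, lying near the front edge between bottle and tray. Origin: centre of its underside.
- gauze: Bystander: closed carton, 60 x 85 x 100 mm, standing behind, midway. Origin: centre of its underside.
Mind the look-alikes: they are no part of the job. What is shaped like the dosing_cup but blue or green is not meant.

How it is judged:
By the outcome, as a careful person would: the job done as asked, in the order asked, and still so for the second after the job is handed in, while the arm keeps its last pose, push and grip.
It also fails if it takes over 56 s, if anything falls off the work surface, if the arm or the gripper's body presses on something with over 40 N, if the wrist force passes 120 N, or if a joint passes its speed limit or range.

## Robot

A 6-joint arm with a two-finger parallel gripper is mounted at the origin on a cart in front of the work surface, level with it; the furniture and walls round the work are solid. World frame = base frame: x ahead of the robot, y to its left, z up, the work surface at z = 0. Lengths are in m, angles in rad, forces in N, time in s.
With the tool pointing down it reaches from about 0.3 to 0.775 m from the base axis. Payload 14.6 kg.
Tool frame: the origin (TCP) lies midway between the tips of the shut fingers; the grasp point (between the pads) lies 19 mm behind it (ctrl.hold_point_z is the distance from the TCP to the grasp point, in m); z points along the fingers, x is the direction in which the jaws open and shut, and the axes are right-handed (so a half turn about z gives the same grasp; the last joint's range is limited). The gripper opens to 94 mm and grips with 3 to 60 N. Pads are 16 mm wide; open, the fingers measure 119 mm over their backs; the gripper's body (75 mm by 177 mm) begins 78 mm behind the grasp point.
Start: joints at [-1.403, 0.3, 1.521, -0, 1.321, -0.067], TCP at [0.128, -0.535, 0.205] pointing down, gripper open.
Joint ranges: [-3.03, 3.03], [-0.79, 2.21], [0.23, 2.52], [-1.04, 4.18], [0, 3.07], [-2.55, 2.55]. Speed limits (rad/s): [2.22, 2.22, 2.57, 3.14, 3.14, 3.14].

## Interface

Orientations are given as [roll, pitch, yaw] about the fixed x, y, z axes, in that order (R = Rz(yaw) Ry(pitch) Rx(roll)).
In Python, from station import ctrl, viewer, ticket, nets gives the robot as it stands.
- The arm moves only by the tool carry_out, never from a script. Its argument "commands" is one flat list of numbers, 7 for each row, row after row: the closure, from -1 (fully open) to 1 (shut), so that 0 is half open, then the shift along the world's x, y, z in cm, then the turn, a rotation vector about the world's x, y, z in rad. In form: [gripper, tx, ty, tz, ax, ay, az, gripper, tx, ty, tz, ax, ay, az, ...]. A call has 1 to 12 rows; each row is the pose to reach, as a shift and turn from the pose measured when the call began; what a row does not reach only later rows make up. A row lasts 1/12 s, in which the tool goes at most 41.7 mm and 7.16 degrees, less where a joint would pass 70% of its speed; a pose out of reach is approached as far as the arm can. A call with a gripper value outside its range is refused whole. The fingers move at their own pace and stop on an object; "force" is the grip in N (left out, the last holds). Time passes only in rows, so rows that repeat a pose let the fingers close. It gives the time, the measured TCP pose, the force and the opening at its end, in the units of the state.
- ctrl.get_obs(): the state, without advancing time (a new reading comes with each control period).
- viewer.camera(name): name is "scene" or "top"; returns (picture, depth): 420x560x3 uint8, blue, green, red; 420x560 float32, m along the optical axis (not along the pixel's ray), 0 where there is no reading.
- viewer.camera_info(name): a dict with "fx", "fy", "cx", "cy" (pixels), "R" (3x3) and "t" (3): a world point X has camera coordinates R X + t. Camera axes: x right, y down, z forward; pixel columns grow to the right and rows downward; lengths in m; the calibration is good to about 2 mm. A picture is of the moment at which its call begins. camera_info takes no time and is no camera call.
- ticket.hand_in(): hands the job in, once; it reports no verdict.
Trained networks look in the newest picture that a camera, given by its name, has taken for a name from the list of things; names that differ only in an ending like _2 or _b are one class to them, and where a whole thing is asked for, a point or a joint stands for the part that bears it (a point fixed in the world has none). Each returns a list of dicts, best first, with "confidence" (0 to 1); they miss things now and then, are a little off and sometimes report something else, mostly with a low value. They report only what shows in the picture. A call takes as long as a camera call. They do not tell look-alikes from the thing itself.
- nets.silhouettes(camera, thing): "region" (420x560 bool, what is visible of it) and "extent" ([left, top, right, bottom] in pixels, round what is visible of it).
The state is a dict: "time_s": time; "qpos": joint angles; "joint_vel": joint speeds; "tau": joint torques, N m; "ee_pos": TCP position; "eef_rot": TCP orientation; "force": force on the tool from outside, world axes, zero at the start; "moment": the same for the moment, N m; "grip_width": finger opening in m.
Only numpy, scipy, OpenCV 4.12 (cv2) and the standard library are available. Lean on these libraries where they do the work, as an engineer would, in place of code of your own. Each camera call takes 0.05 s, during which the arm holds its last target. There are 200 camera calls.

## Working session

There is one attempt and no reset: what is moved stays moved. The work goes in short steps, Python scripts to look and compute and a tool call to move; the robot and the scene stay as the last step left them, time stands still between calls to the robot, and variables do not carry over. Pictures are saved under pics/ and viewed, about 8 in all and at most 12, crops included, and the job is handed in when it is done.

Besides the shell and the picture viewer there is one more tool, called after "Request:" in YAML: its name, and indented under it one key for each argument. carry_out: Moves the arm, as the interface text tells. Its arguments: {"type":"object","properties":{"commands":{"type":"array","items":{"type":"number"}},"force":{"type":"number"}},"required":["commands"]}

```bash
mkdir -p pics; ls; cat > h.py <<'E'
import numpy as np, cv2
from station import ctrl, viewer, ticket, nets
def cloud(n,d):
    i=viewer.camera_info(n); v,u=np.mgrid[:420,:560]
    P=np.stack([(u-i["cx"])/i["fx"]*d,(v-i["cy"])/i["fy"]*d,d],-1)
    return (P-np.array(i["t"]))@np.array(i["R"])
E
python3 - <<'E'
from h import *
np.set_printoptions(precision=4,suppress=True)
o=ctrl.get_obs(); print({k:np.round(v,4) for k,v in o.items()})
for n in("scene","top"):
    p,d=viewer.camera(n); cv2.imwrite(f"pics/{n}0.png",p); W=cloud(n,d)
    i=viewer.camera_info(n); print(n,-np.array(i["R"]).T@i["t"],i["fx"])
    for t in("bottle","cap","dosing_cup","tray","vial_near","tube","gauze"):
        for r in nets.silhouettes(n,t)[:4]:
            m=r["region"]&(d>0); q=W[m]
            if len(q)<5: print(n,t,r["confidence"],r["extent"],"few");continue
            print(n,t,round(r["confidence"],2),np.round(r["extent"]),"p2",np.percentile(q,2,0),"med",np.median(q,0),"p98",np.percentile(q,98,0))
a=cv2.imread("pics/scene0.png");b=cv2.imread("pics/top0.png")
E
```

```text
pics
{'time_s': np.float64(0.0), 'qpos': array([-1.4026,  0.3005,  1.5216, -0.    ,  1.3207, -0.0666]), 'joint_vel': array([ 0.0009,  0.0004, -0.    , -0.0022, -0.0001,  0.0001]), 'tau': array([ -0.0003, -53.1804, -35.2737,   0.0708,   0.0244,  -0.0001]), 'ee_pos': array([ 0.1279, -0.5347,  0.2049]), 'eef_rot': array([-3.1415,  0.0011, -1.336 ]), 'force': array([-0.2333,  0.422 ,  0.9388]), 'moment': array([ 0.0075,  0.0131, -0.0157]), 'grip_width': np.float64(0.0941)}
scene [ 0.31   -0.4848  0.7426] 402.3834964190301
scene bottle 0.69 [199. 153. 238. 188.] p2 [0.4747 0.1829 0.0003] med [0.5119 0.2094 0.0273] p98 [0.5681 0.2581 0.0799]
scene bottle 0.68 [204. 137. 225. 160.] p2 [0.4972 0.2061 0.0317] med [0.5195 0.2207 0.1186] p98 [0.5472 0.3575 0.1235]
scene dosing_cup 0.77 [204. 138. 224. 159.] p2 [0.4972 0.2061 0.0921] med [0.5196 0.2204 0.1196] p98 [0.5449 0.2565 0.1236]
scene dosing_cup 0.71 [229. 192. 250. 217.] p2 [0.5004 0.0865 0.0016] med [0.5233 0.1021 0.0301] p98 [0.5494 0.1333 0.0338]
scene dosing_cup 0.49 [202. 137. 208. 148.] p2 [0.5216 0.345  0.0104] med [0.5259 0.3534
[... 1107 characters left out ...]
2. 266. 251.] p2 [0.5028 0.0942 0.0259] med [0.5252 0.1164 0.0309] p98 [0.5473 0.1385 0.0353]
top dosing_cup 0.55 [202. 232. 226. 250.] p2 [0.4981 0.2105 0.0936] med [0.5212 0.2325 0.1203] p98 [0.5447 0.2563 0.1253]
top tray 0.91 [340. 216. 426. 297.] p2 [ 0.3945 -0.3503 -0.0044] med [ 0.4898 -0.2398  0.0014] p98 [ 0.5862 -0.1229  0.0219]
top tray 0.54 [222. 210. 226. 214.] p2 [0.6031 0.2098 0.02  ] med [0.6091 0.2157 0.0348] p98 [0.6155 0.2221 0.0414]
top vial_near 0.37 [218. 209. 225. 214.] p2 [ 0.6011  0.2096 -0.0014] med [0.6096 0.2159 0.031 ] p98 [0.6193 0.2251 0.0405]
top gauze 0.95 [286. 156. 318. 188.] p2 [ 0.6946 -0.0409  0.0088] med [0.716  0.0014 0.0979] p98 [0.7537 0.0412 0.1031]
```

```bash
python3 -c "
import cv2,numpy as np
a=cv2.imread('pics/scene0.png');b=cv2.imread('pics/top0.png')
cv2.imwrite('pics/both0.png',cv2.resize(np.vstack([a,b]),(400,600)) if 0 else np.hstack([a,b])[:, :][::1] if 0 else cv2.resize(np.hstack([a,b]),(800,300)))"
python3 - <<'E'
from h import *
np.set_printoptions(precision=4,suppress=True)
for n in("scene","top"):
    p,d=viewer.camera(n); W=cloud(n,d)
    near=(np.hypot(W[...,0]-.52,W[...,1]-.231)<.06)&(d>0)
    for lo,hi in((.115,.13),(.025,.07),(.0,.02)):
        m=near&(W[...,2]>lo)&(W[...,2]<hi); q=W[m][:,:2].astype(np.float32)
        if len(q)>5:
            print(n,lo,len(q),cv2.minEnclosingCircle(q),np.median(W[m][:,2]),"bbox",q.min(0),q.max(0))
    t=(W[...,0]>.36)&(W[...,0]<.62)&(W[...,1]<-.09)&(W[...,2]>.012)&(W[...,2]<.03)
    print("tray rect",cv2.minAreaRect(W[t][:,:2].astype(np.float32)))
    for t in("vial_mid","vial_near"):
        for r in nets.silhouettes(n,t)[:4]:
            q=W[r["region"]&(d>0)]; print(t,r["confidence"],np.median(q,0) if len(q) else "")
a=cv2.imread("pics/scene0.png");b=cv2.imread("pics/top0.png")
c=cv2.resize(a[110:240,170:300],(390,390),interpolation=cv2.INTER_CUBIC);e=cv2.resize(b[180:310,150:280],(390,390),interpolation=cv2.INTER_CUBIC)
cv2.imwrite("pics/crop1.png",np.hstack([c,e]))
E
```

```text
scene 0.115 273 ((0.5230398774147034, 0.2327497899532318), 0.026493240147829056) 0.12124541317452193 bbox [0.4975 0.2064] [0.547  0.2589]
scene 0.025 442 ((0.5152141451835632, 0.2371566891670227), 0.04258642718195915) 0.03762961154135792 bbox [0.4739 0.1978] [0.5567 0.2621]
scene 0.0 571 ((0.5200727581977844, 0.2311623990535736), 0.05997621268033981) 0.0086826865223343 bbox [0.4614 0.1717] [0.5799 0.277 ]
tray rect ((0.4840410053730011, -0.2823653221130371), (0.24277648329734802, 0.3451877534389496), 2.295121669769287)
vial_near 0.64 [0.609  0.2097 0.0195]
top 0.115 301 ((0.5227130055427551, 0.23610994219779968), 0.025523921474814415) 0.12057921705453985 bbox [0.4981 0.2112] [0.5474 0.2602]
top 0.025 190 ((0.5145729780197144, 0.24014565348625183), 0.04302128404378891) 0.034647684318729444 bbox [0.4757 0.2022] [0.5565 0.265 ]
top 0.0 576 ((0.5201022624969482, 0.2311224490404129), 0.06000884994864464) 0.008011389395699946 bbox [0.4628 0.1717] [0.5798 0.2895]
tray rect ((0.4986526370048523, -0.4301436245441437), (0.24396462738513947, 0.6481223106384277), 4.360198020935059)
```

View pics/crop1.png

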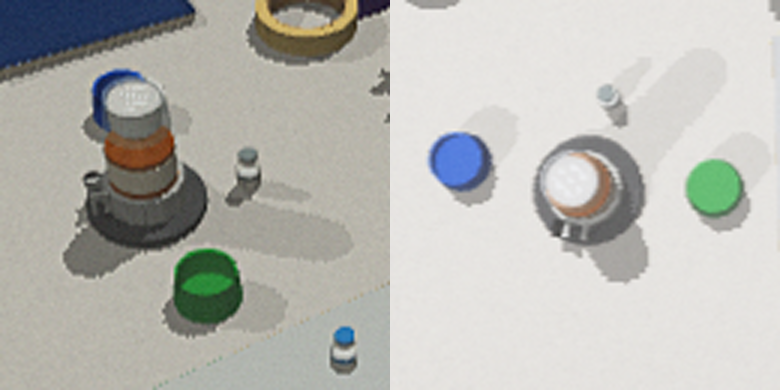

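View pics/both0.png

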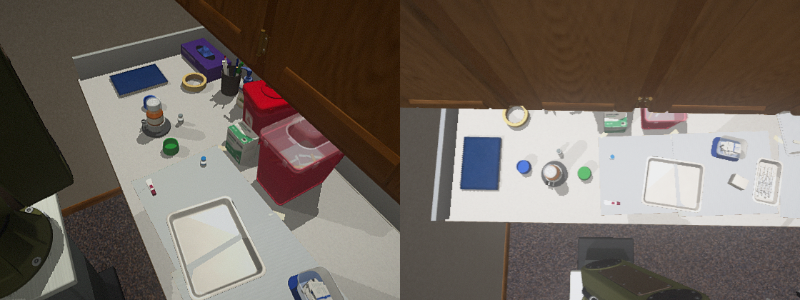

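The clear cup on the bottle is at scene px (214,148) and top px (214,240). The look-alikes are blue at scene (205,142) and green at scene (239,204). Only the clear one sits over the cap, with its top at z≈0.121, so that is the one to take. One check of tall obstacles before moving.

```bash
python3 - <<'E'
from h import *
np.set_printoptions(precision=3,suppress=True)
print(ctrl.get_obs()["time_s"])
A=[]
for n in("scene","top"):
    p,d=viewer.camera(n); W=cloud(n,d); A.append(W[d>0])
Q=np.vstack(A)
for y in np.arange(-.6,.5,.1):
    s=Q[(abs(Q[:,1]-y)<.05)&(Q[:,0]>.25)]
    out=[]
    for x in np.arange(.3,.9,.05):
        z=s[abs(s[:,0]-x)<.025,2]; out.append(np.percentile(z,99) if len(z)>5 else np.nan)
    print(round(y,1),np.array(out))
E
```

```text
1.1
-0.6 [  nan 0.004 0.019 0.02  0.02  0.019 0.02  0.005 0.005 0.004 0.004   nan
   nan]
-0.5 [  nan 0.004 0.005 0.021 0.045 0.038 0.064 0.063 0.409 0.004 0.003 0.003
 0.003]
-0.4 [  nan 0.005 0.006 0.021 0.022 0.022 0.063 0.063 0.596 0.003 0.003 0.003
 0.003]
-0.3 [  nan 0.014 0.023 0.022 0.018 0.022 0.022 0.004 0.744 0.003 0.003 0.003
 0.003]
-0.2 [  nan 0.003 0.023 0.005 0.005 0.005 0.023 0.005 0.871 0.254 0.254 0.212
 0.154]
-0.1 [-0.911  0.004  0.022  0.022  0.022  0.022  0.021  0.005  0.883  0.253
  0.254  0.214    nan]
-0.0 [-0.908  0.01   0.013  0.004  0.005  0.005  0.038  0.005  0.88   0.186
  0.193  0.195  0.158]
0.1 [-0.907  0.004  0.003  0.004  0.034  0.034  0.004  0.004  0.867  0.176
  0.192  0.198    nan]
0.2 [-0.907  0.004  0.004  0.01   0.123  0.123  0.038  0.004  0.869  0.004
  0.003  0.168  0.151]
0.3 [-0.908  0.004  0.004  0.004  0.122  0.123  0.004  0.005  0.867  0.02
  0.004  0.139  0.135]
0.4 [-0.908  0.004  0.004  0.004  0.022  0.036  0.004  0.004  0.802  0.028
  0.069  0.07   0.07 ]
```

Request:
carry_out:
  commands: [-1,32,28.5,2,0,0,1.0,-1,32,28.5,2,0,0,1.0,-1,32,28.5,2,0,0,1.0,-1,32,28.5,2,0,0,1.0,-1,32,28.5,2,0,0,1.0,-1,32,28.5,2,0,0,1.0,-1,32,28.5,2,0,0,1.0,-1,32,28.5,2,0,0,1.0,-1,32,28.5,2,0,0,1.0,-1,32,28.5,2,0,0,1.0,-1,32,28.5,2,0,0,1.0,-1,32,28.5,2,0,0,1.0]
  force: 8

```text
time_s: 2.2
ee_pos: [0.4496, -0.248, 0.2254]
eef_rot: [-3.141, -0.0, -0.332]
force: [-0.1, -0.0, -0.3]
grip_width: 0.0937
```

Request:
carry_out:
  commands: [-1,7.3,48.2,-2.5,0,0,0.332,-1,7.3,48.2,-2.5,0,0,0.332,-1,7.3,48.2,-2.5,0,0,0.332,-1,7.3,48.2,-2.5,0,0,0.332,-1,7.3,48.2,-2.5,0,0,0.332,-1,7.3,48.2,-2.5,0,0,0.332,-1,7.3,48.2,-2.5,0,0,0.332,-1,7.3,48.2,-2.5,0,0,0.332,-1,7.3,48.2,-2.5,0,0,0.332,-1,7.3,48.2,-2.5,0,0,0.332,-1,7.3,48.2,-2.5,0,0,0.332,-1,7.3,48.2,-2.5,0,0,0.332]

```text
time_s: 3.2
ee_pos: [0.5228, 0.2354, 0.2001]
eef_rot: [-3.142, -0.0, -0.0]
force: [0.5, -0.8, 0.9]
grip_width: 0.0942
```

Request:
carry_out:
  commands: [-1,0,0,0,0,0,0,-1,0,0,0,0,0,0]

```text
time_s: 3.37
ee_pos: [0.5228, 0.2353, 0.1995]
eef_rot: [3.141, 0.001, 0.001]
force: [0.0, -0.0, -0.4]
grip_width: 0.0937
```

```bash
python3 - <<'E'
from h import *
np.set_printoptions(precision=4,suppress=True)
o=ctrl.get_obs(); print(o["ee_pos"],o["eef_rot"],o["qpos"])
p,d=viewer.camera("scene"); cv2.imwrite("pics/s2.png",cv2.resize(p[60:240,130:310],(540,540),interpolation=cv2.INTER_CUBIC))
W=cloud("scene",d)
# stand: flat disc outer edge via z<0.02 points around
m=(np.hypot(W[...,0]-.52,W[...,1]-.233)<.056)&(W[...,2]>.006)&(W[...,2]<.014)
print(m.sum(),W[m].min(0),W[m].max(0))
E
```

```text
[0.5228 0.2353 0.1995] [3.1411 0.0009 0.0008] [ 0.3591  0.3572  1.4593 -0.0002  1.3262  0.3583]
361 [0.4707 0.1812 0.0061] [0.5735 0.2773 0.0135]
```

View pics/s2.png

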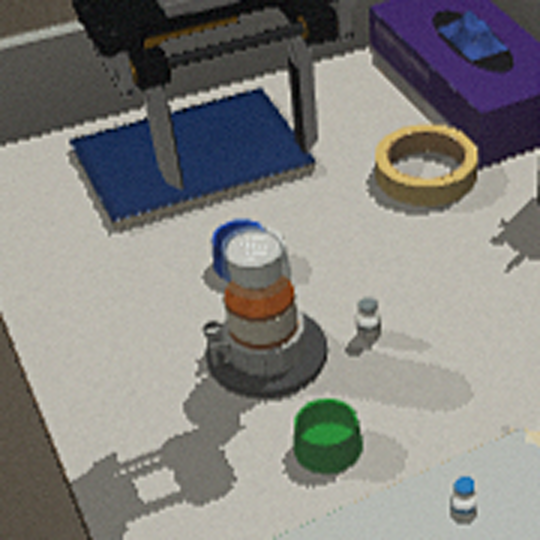

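The picture shows the open fingers above the clear cup, with their midpoint at about px (211,116), in line with the bottle. The stand fit gives an axis at (0.522, 0.233). Descending and gripping.

Request:
carry_out:
  commands: [-1,0,-0.1,-3.5,0,0,0,-1,0,-0.1,-6.5,0,0,0,-1,0,-0.1,-9,0,0,0,-1,0,-0.1,-10.4,0,0,0,-1,0,-0.1,-10.4,0,0,0,-1,0,-0.1,-10.4,0,0,0,0.3,0,-0.1,-10.4,0,0,0,1,0,-0.1,-10.4,0,0,0,1,0,-0.1,-10.4,0,0,0,1,0,-0.1,-10.4,0,0,0,1,0,-0.1,-10.4,0,0,0,1,0,-0.1,-10.4,0,0,0]
  force: 8

```text
time_s: 4.42
ee_pos: [0.5229, 0.2334, 0.0961]
eef_rot: [3.141, 0.0, -0.0]
force: [0.6, 0.4, 0.3]
grip_width: 0.0574
```

Request:
carry_out:
  commands: [1,0,0,0,0,0,0,1,0,0,0,0,0,0]

```text
time_s: 4.58
ee_pos: [0.5229, 0.2334, 0.0961]
eef_rot: [3.141, 0.0, -0.0]
force: [0.3, -0.8, -0.1]
grip_width: 0.0545
```

Request:
carry_out:
  commands: [1,0,0,0,0,0,0,1,0,0,0,0,0,0,1,0,0,0,0,0,0,1,0,0,0.5,0,0,0,1,0,0,1.0,0,0,0,1,0,0,2,0,0,0,1,0,0,3,0,0,0,1,0,0,4,0,0,0,1,0,0,5,0,0,0,1,0,0,6,0,0,0,1,0,0,6,0,0,0]

```text
time_s: 5.5
ee_pos: [0.5237, 0.2337, 0.1587]
eef_rot: [-3.141, -0.003, -0.0]
force: [0.0, -0.3, 0.8]
grip_width: 0.0541
```

```bash
python3 - <<'E'
from h import *
np.set_printoptions(precision=4,suppress=True)
o=ctrl.get_obs(); print(o["ee_pos"],o["grip_width"],o["force"])
p,d=viewer.camera("scene"); cv2.imwrite("pics/s3.png",cv2.resize(p[60:220,140:300],(640,640),interpolation=cv2.INTER_CUBIC))
W=cloud("scene",d)
m=(np.hypot(W[...,0]-.52,W[...,1]-.233)<.03)&(W[...,2]>.085)&(W[...,2]<.2)&(d>0)
print(np.histogram(W[m][:,2],bins=np.arange(.085,.2,.005)))
for lo,hi in((.112,.126),(.172,.19)):
    s=m&(W[...,2]>lo)&(W[...,2]<hi); q=W[s]; print(len(q),q.min(0),q.max(0))
E
```

```text
[0.5237 0.2337 0.1587] 0.05409013266017499 [ 0.0178 -0.3329  0.8082]
(array([  7,   3,  20,  28,  31,  32, 107,  63,   0,   0,   0,   0,   0,
        19,  43,  46,  41,  55,  44, 221,  55,   3]), array([0.085, 0.09 , 0.095, 0.1  , 0.105, 0.11 , 0.115, 0.12 , 0.125,
       0.13 , 0.135, 0.14 , 0.145, 0.15 , 0.155, 0.16 , 0.165, 0.17 ,
       0.175, 0.18 , 0.185, 0.19 , 0.195]))
191 [0.5009 0.2115 0.1124] [0.543  0.2521 0.1227]
352 [0.4921 0.2056 0.1722] [0.5478 0.2591 0.1898]
```

View pics/s3.png

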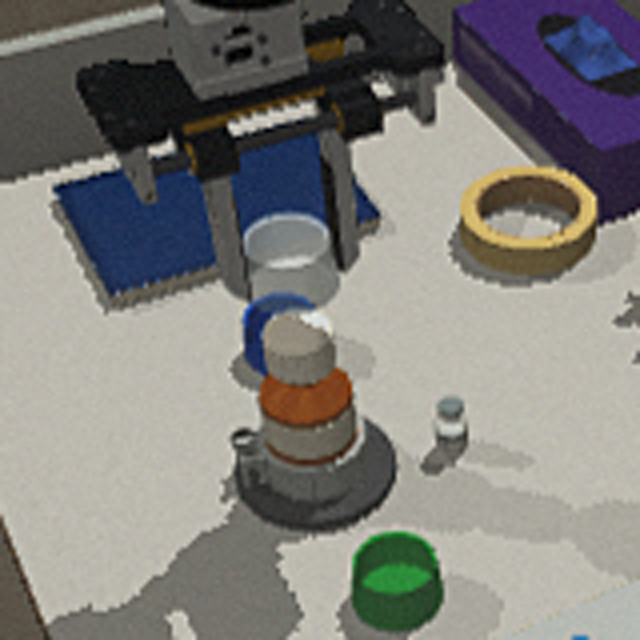

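The clear cup is off, with its top at z≈0.184, and the cap is bare with its centre near (0.522, 0.232). Carrying the cup to the tray.

Request:
carry_out:
  commands: [1,0,-1,0.5,0,0,0,1,-0.2,-3,0.5,0,0,0,1,-0.4,-6,0.5,0,0,0,1,-0.6,-9,0.5,0,0,0,1,-0.9,-12.5,0.5,0,0,0,1,-1.1,-16,0.5,0,0,0,1,-1.4,-19.5,0.5,0,0,0,1,-1.6,-23,0.5,0,0,0,1,-1.9,-26.5,0.5,0,0,0,1,-2.1,-30,0.5,0,0,0,1,-2.4,-33,0.5,0,0,0,1,-2.5,-35,0.5,0,0,0]

```text
time_s: 6.55
ee_pos: [0.4972, -0.1194, 0.1622]
eef_rot: [-3.141, -0.001, -0.002]
force: [0.7, 0.6, -0.4]
grip_width: 0.0547
```

Request:
carry_out:
  commands: [1,-0.3,-3,0,0,0,0,1,-0.6,-6,0,0,0,0,1,-0.8,-9,0,0,0,0,1,-0.9,-11,0,0,0,0,1,-0.9,-12,0,0,0,0,1,-0.9,-12,-2,0,0,0,1,-0.9,-12,-5,0,0,0,1,-0.9,-12,-8,0,0,0,1,-0.9,-12,-11,0,0,0,1,-0.9,-12,-13,0,0,0,1,-0.9,-12,-13,0,0,0,1,-0.9,-12,-13,0,0,0]

```text
time_s: 7.55
ee_pos: [0.4879, -0.239, 0.032]
eef_rot: [-3.14, 0.001, -0.002]
force: [-1.3, 0.1, 1.1]
grip_width: 0.0544
```

```bash
python3 - <<'E'
from h import *
np.set_printoptions(precision=4,suppress=True)
o=ctrl.get_obs(); print(o["time_s"],o["ee_pos"],o["grip_width"],o["force"])
p,d=viewer.camera("scene"); cv2.imwrite("pics/s4.png",cv2.resize(p[200:420,210:400],(570,600),interpolation=cv2.INTER_CUBIC))
W=cloud("scene",d)
for r in nets.silhouettes("scene","dosing_cup")[:4]:
    q=W[r["region"]&(d>0)]; print(r["confidence"],r["extent"],np.percentile(q,2,0),np.median(q,0),np.percentile(q,98,0))
E
```

```text
7.55 [ 0.4879 -0.239   0.032 ] 0.054379270410558296 [-1.2655  0.0824  1.1153]
0.91 [286.0, 318.3, 310.3, 353.1] [ 0.4639 -0.2658  0.0281] [ 0.4868 -0.254   0.0567] [ 0.5098 -0.2245  0.1442]
0.57 [204.6, 134.0, 215.5, 134.9] [0.5458 0.3587 0.0297] [0.5551 0.3663 0.0318] [0.5661 0.3773 0.0343]
```

View pics/s4.png

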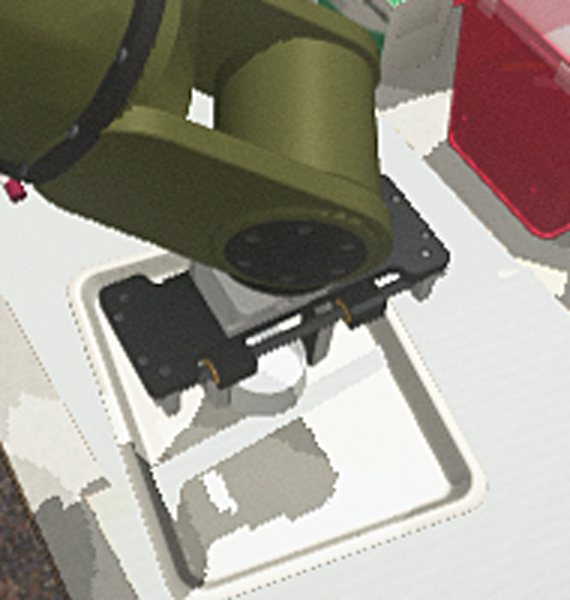

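The cup (px about 298,335) is held level over the tray floor, rim about 25 mm above it. Lowering gently.

Request:
carry_out:
  commands: [1,0,0,-1,0,0,0,1,0,0,-1.6,0,0,0,1,0,0,-1.9,0,0,0,1,0,0,-2.1,0,0,0,1,0,0,-2.2,0,0,0,1,0,0,-2.3,0,0,0,1,0,0,-2.35,0,0,0,1,0,0,-2.35,0,0,0]

```text
time_s: 8.32
ee_pos: [0.489, -0.2397, 0.0103]
eef_rot: [3.141, -0.003, -0.002]
force: [0.4, -0.5, -0.7]
grip_width: 0.0541
```

Request:
carry_out:
  commands: [1,0,0,-0.1,0,0,0,1,0,0,-0.2,0,0,0,1,0,0,-0.25,0,0,0,1,0,0,-0.25,0,0,0]

```text
time_s: 8.65
ee_pos: [0.4891, -0.2397, 0.008]
eef_rot: [3.141, -0.003, -0.002]
force: [-1.2, 1.2, 3.6]
grip_width: 0.0543
```

Request:
carry_out:
  commands: [1,0,0,-0.02,0,0,0,1,0,0,-0.04,0,0,0]

```text
time_s: 8.82
ee_pos: [0.4891, -0.2398, 0.0079]
eef_rot: [3.141, -0.003, -0.002]
force: [-1.8, 1.5, 8.3]
grip_width: 0.0542
```

Request:
carry_out:
  commands: [1,0,0,0.04,0,0,0,-0.2,0,0,0.04,0,0,0,-0.3,0,0,0.04,0,0,0,-0.6,0,0,0.04,0,0,0,-0.6,0,0,0.04,0,0,0,-0.6,0,0,0.04,0,0,0,-0.6,0,0,1,0,0,0,-0.6,0,0,3,0,0,0,-0.6,0,0,6,0,0,0,-0.6,0,0,10,0,0,0,-0.6,0,0,14,0,0,0,-0.6,0,0,16,0,0,0]

```text
time_s: 9.82
ee_pos: [0.49, -0.2402, 0.1736]
eef_rot: [3.138, -0.008, -0.002]
force: [1.7, 0.6, 1.2]
grip_width: 0.0753
```

Request:
carry_out:
  commands: [-0.6,0,3,2,0,0,0,-0.6,0.5,7,2,0,0,0,-0.6,0.8,11,2,0,0,0,-0.6,1.1,15,2,0,0,0,-0.6,1.4,19,2,0,0,0,-0.6,1.7,23,2,0,0,0,-0.6,2,27,2,0,0,0,-0.6,2.3,31,2,0,0,0,-0.6,2.6,35,2,0,0,0,-0.6,2.9,39,2,0,0,0,-0.6,3.2,42,2,0,0,0,-0.6,3.2,42,2,0,0,0]

```text
time_s: 10.82
ee_pos: [0.5216, 0.1843, 0.1941]
eef_rot: [3.139, -0.008, 0.002]
force: [0.2, 0.3, -0.3]
grip_width: 0.075
```

```bash
python3 - <<'E'
from h import *
np.set_printoptions(precision=4,suppress=True)
o=ctrl.get_obs(); print(o["time_s"],o["ee_pos"],o["eef_rot"],o["grip_width"],o["force"])
p,d=viewer.camera("scene"); W=cloud("scene",d)
a=cv2.resize(p[230:420,220:400],(540,570),interpolation=cv2.INTER_CUBIC); cv2.imwrite("pics/s5.png",a)
for t in("dosing_cup","cap"):
  for r in nets.silhouettes("scene",t)[:4]:
    q=W[r["region"]&(d>0)]; print(t,r["confidence"],np.round(r["extent"]),np.percentile(q,2,0),np.median(q,0),np.percentile(q,98,0))
m=(np.hypot(W[...,0]-.52,W[...,1]-.233)<.03)&(W[...,2]>.116)&(W[...,2]<.13)&(d>0)
print(m.sum(),cv2.minEnclosingCircle(W[m][:,:2].astype(np.float32)),W[m].min(0),W[m].max(0))
p,d=viewer.camera("top"); W=cloud("top",d)
m=(np.hypot(W[...,0]-.52,W[...,1]-.233)<.03)&(W[...,2]>.112)&(W[...,2]<.13)&(d>0)
if m.sum()>3: print(m.sum(),cv2.minEnclosingCircle(W[m][:,:2].astype(np.float32)),W[m].min(0),W[m].max(0))
for r in nets.silhouettes("top","dosing_cup")[:4]:
    q=W[r["region"]&(d>0)]; print(r["confidence"],np.round(r["extent"]),np.percentile(q,2,0),np.median(q,0),np.percentile(q,98,0))
E
```

```text
10.8167 [0.5216 0.1843 0.1941] [ 3.1386 -0.0085  0.0025] 0.07496832817770266 [ 0.1745  0.3023 -0.2565]
dosing_cup 0.79 [282. 324. 309. 358.] [ 0.4628 -0.2655  0.0032] [ 0.4847 -0.2456  0.0331] [ 0.5101 -0.2193  0.036 ]
dosing_cup 0.59 [229. 191. 249. 217.] [0.5005 0.0867 0.0014] [0.5227 0.1008 0.0299] [0.5476 0.1313 0.034 ]
dosing_cup 0.46 [199. 134. 215. 150.] [0.5123 0.2485 0.0022] [0.5367 0.3582 0.0311] [0.5655 0.4013 0.1206]
cap 0.55 [204. 136. 221. 157.] [0.5019 0.2116 0.0216] [0.5208 0.2249 0.1174] [0.5421 0.354  0.122 ]
171 ((0.5224101543426514, 0.23175185918807983), 0.022122304886579514) [0.5015 0.2098 0.1161] [0.5422 0.2536 0.1235]
0.78 [373. 246. 394. 267.] [ 0.4676 -0.2593  0.0161] [ 0.4896 -0.2326  0.0321] [ 0.512  -0.2112  0.0369]
0.54 [162. 228. 176. 242.] [0.5231 0.3481 0.0191] [0.5429 0.362  0.0312] [0.566  0.3765 0.0359]
0.53 [250. 230. 268. 253.] [ 0.501   0.0915 -0.0004] [0.525  0.1158 0.0305] [0.5501 0.1391 0.0355]
```

View pics/s5.png

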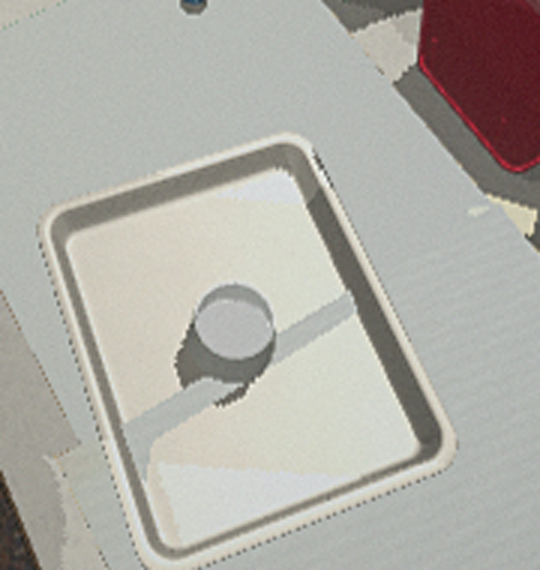

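The cup stands mouth down in the tray (crop px about 235,322), top at z≈0.033. Next, the cap.

Request:
carry_out:
  commands: [-0.6,0,2.5,0,0.003,0.0085,0,-0.6,0,4.9,0,0.003,0.0085,0,-0.6,0,4.9,-3,0.003,0.0085,0,-0.6,0,4.9,-5,0.003,0.0085,0,-0.6,0,4.9,-5,0.003,0.0085,0,-0.6,0,4.9,-5,0.003,0.0085,0]

```text
time_s: 11.57
ee_pos: [0.522, 0.2267, 0.144]
eef_rot: [3.14, 0.001, -0.004]
force: [-0.4, -0.2, 0.4]
grip_width: 0.0753
```

Request:
carry_out:
  commands: [-0.6,0,0.6,-5,0.001,0,0,-0.6,0,0.6,-5,0.001,0,0,-0.6,0,0.6,-5,0.001,0,0,-0.6,0,0.6,-5,0.001,0,0]

```text
time_s: 11.9
ee_pos: [0.5227, 0.2325, 0.0957]
eef_rot: [3.141, 0.0, -0.005]
force: [0.6, -0.4, -0.0]
grip_width: 0.0753
```

Request:
carry_out:
  commands: [-0.3,0,0,-0.2,0,0,0,1,0,0,-0.2,0,0,0,1,0,0,-0.2,0,0,0,1,0,0,-0.2,0,0,0,1,0,0,-0.2,0,0,0,1,0,0,-0.2,0,0,0,1,0,0,-0.2,0,0,0,1,0,0,-0.2,0,0,0]
  force: 40

```text
time_s: 12.57
ee_pos: [0.5228, 0.2326, 0.094]
eef_rot: [3.142, 0.0, -0.005]
force: [-0.9, 0.3, 2.1]
grip_width: 0.0416
```

Request:
carry_out:
  commands: [1,0,0,0,0,0,0,1,0,0,0,0,0,0]

```text
time_s: 12.73
ee_pos: [0.5228, 0.2326, 0.094]
eef_rot: [-3.142, 0.0, -0.004]
force: [-1.5, -1.1, 1.9]
grip_width: 0.0415
```

```bash
python3 - <<'E'
from h import *
np.set_printoptions(precision=4,suppress=True)
o=ctrl.get_obs(); print(o["time_s"],o["ee_pos"],o["eef_rot"],o["grip_width"],o["force"],o["moment"])
E
```

```text
12.7333 [0.5228 0.2326 0.094 ] [-3.1416  0.0001 -0.0045] 0.04153572090211486 [-1.5489 -1.072   1.8956] [-0.0696  0.0396 -0.0144]
```

Request:
carry_out:
  commands: [1,0,0,-0.1,0,0,0,1,0,0,-0.2,0,0,0,1,0,0,-0.3,0,0,0,1,0,0,-0.4,0,0,0,1,0,0,-0.5,0,0,0,1,0,0,-0.5,0,0,0,1,0,0,-0.5,0,0,0]

```text
time_s: 13.32
ee_pos: [0.5228, 0.2326, 0.0893]
eef_rot: [-3.142, -0.0, -0.004]
force: [-2.8, -1.0, 6.5]
grip_width: 0.0415
```

Request:
carry_out:
  commands: [1,0,0,-0.1,0,0,0,1,0,0,-0.18,0,0,0,1,0,0,-0.18,0,0,0,1,0,0,-0.18,0,0,0]

```text
time_s: 13.65
ee_pos: [0.5229, 0.2326, 0.0878]
eef_rot: [-3.142, -0.0, -0.004]
force: [-3.6, -1.4, 9.4]
grip_width: 0.0418
```

Request:
carry_out:
  commands: [1,-0.02,-0.01,-0.03,0,0,0.05,1,-0.02,-0.01,-0.03,0,0,0.1,1,-0.02,-0.01,-0.03,0,0,0.16,1,-0.02,-0.01,-0.03,0,0,0.22,1,-0.02,-0.01,-0.03,0,0,0.28,1,-0.02,-0.01,-0.03,0,0,0.34,1,-0.02,-0.01,-0.03,0,0,0.4,1,-0.02,-0.01,-0.03,0,0,0.45,1,-0.02,-0.01,-0.03,0,0,0.48,1,-0.02,-0.01,-0.03,0,0,0.48,1,-0.02,-0.01,-0.03,0,0,0.48]

```text
time_s: 14.57
ee_pos: [0.5233, 0.2328, 0.0883]
eef_rot: [3.141, -0.002, 0.476]
force: [0.6, 1.1, 7.4]
grip_width: 0.0414
```

```bash
python3 - <<'E'
from h import *
np.set_printoptions(precision=4,suppress=True)
o=ctrl.get_obs(); print(o["time_s"],o["ee_pos"],o["eef_rot"],o["grip_width"],o["force"],o["moment"])
E
```

```text
14.5667 [0.5233 0.2328 0.0883] [ 3.1415 -0.0024  0.4757] 0.04139769041547041 [0.5523 1.0908 7.3755] [-0.0515 -0.2121  0.0446]
```

Request:
carry_out:
  commands: [1,0,0,-0.07,0,0,0.05,1,0,0,-0.07,0,0,0.1,1,0,0,-0.07,0,0,0.16,1,0,0,-0.07,0,0,0.22,1,0,0,-0.07,0,0,0.28,1,0,0,-0.07,0,0,0.34,1,0,0,-0.07,0,0,0.4,1,0,0,-0.07,0,0,0.45,1,0,0,-0.07,0,0,0.49,1,0,0,-0.07,0,0,0.49,1,0,0,-0.07,0,0,0.49]

```text
time_s: 15.48
ee_pos: [0.524, 0.2331, 0.0883]
eef_rot: [3.14, -0.004, 0.966]
force: [0.9, 0.9, 8.4]
grip_width: 0.0417
```

```bash
python3 - <<'E'
from h import *
np.set_printoptions(precision=4,suppress=True)
o=ctrl.get_obs(); print(o["time_s"],o["ee_pos"],o["eef_rot"],o["grip_width"],o["force"],o["moment"],o["qpos"])
E
```

```text
15.4833 [0.524  0.2331 0.0883] [ 3.1403 -0.0041  0.9661] 0.041690971783364436 [0.9097 0.9073 8.4468] [ 0.0278 -0.1101  0.0214] [ 0.354   0.469   1.576   0.0015  1.0925 -0.6127]
```

Request:
carry_out:
  commands: [1,0,0,0.2,0,0,0,1,0,0,0.5,0,0,0,1,0,0,0.8,0,0,0,1,0,0,1.1,0,0,0,1,0,0,1.4,0,0,0]

```text
time_s: 15.9
ee_pos: [0.5238, 0.233, 0.1021]
eef_rot: [3.141, -0.004, 0.966]
force: [-0.2, -0.3, -0.0]
grip_width: 0.0418
```

Request:
carry_out:
  commands: [1,0,0,1,0,0,0,1,0,0,2.2,0,0,0,1,0,0,4,0,0,0,1,-0.1,0,6,-0.003,0.002,0,1,-0.1,0,8,-0.003,0.002,0,1,-0.1,0,9.3,-0.003,0.002,0,1,-0.1,0,9.8,-0.003,0.002,0,1,-0.1,0,9.8,-0.003,0.002,0,1,-0.1,0,9.8,-0.003,0.002,0,1,-0.1,0,9.8,-0.003,0.002,0,1,-0.1,0,9.8,-0.003,0.002,0,1,-0.1,0,9.8,-0.003,0.002,0]

```text
time_s: 16.9
ee_pos: [0.5226, 0.2329, 0.1994]
eef_rot: [3.141, 0.001, 0.966]
force: [-0.3, 0.2, 0.1]
grip_width: 0.0415
```

```bash
python3 - <<'E'
from h import *
np.set_printoptions(precision=4,suppress=True)
o=ctrl.get_obs(); print(o["time_s"],o["ee_pos"],o["eef_rot"],o["grip_width"],o["force"],o["joint_vel"])
p,d=viewer.camera("scene"); W=cloud("scene",d)
cv2.imwrite("pics/s6.png",np.hstack([cv2.resize(p[60:240,140:320],(400,400),interpolation=cv2.INTER_CUBIC),cv2.resize(p[210:420,200:410],(400,400),interpolation=cv2.INTER_CUBIC)]))
m=(np.hypot(W[...,0]-.522,W[...,1]-.233)<.024)&(W[...,2]>.085)&(W[...,2]<.26)&(d>0)
print(*np.histogram(W[m][:,2],bins=np.arange(.085,.26,.01)))
for t in("vial_mid","vial_near","tube","gauze","dosing_cup","cap"):
  for r in nets.silhouettes("scene",t)[:2]:
    q=W[r["region"]&(d>0)]; print(t,round(r["confidence"],2),np.round(r["extent"]),np.median(q,0))
E
```

```text
16.9 [0.5226 0.2329 0.1994] [3.1413 0.0009 0.9661] 0.041541186447797446 [-0.3078  0.1833  0.0591] [ 0.0004 -0.0033 -0.0029 -0.0013  0.0029 -0.0001]
[37 48 74 24  0  0  0  0  0  0  0 12 35 72 43  8  9] [0.085 0.095 0.105 0.115 0.125 0.135 0.145 0.155 0.165 0.175 0.185 0.195
 0.205 0.215 0.225 0.235 0.245 0.255]
vial_mid 0.53 [280. 219. 289. 237.] [ 0.5876 -0.0022  0.0235]
tube 0.54 [203. 251. 220. 276.] [ 0.411  -0.0011  0.0065]
gauze 0.86 [317. 168. 361. 229.] [ 0.7101 -0.021   0.0804]
dosing_cup 0.91 [281. 325. 309. 357.] [ 0.4845 -0.2453  0.0331]
dosing_cup 0.7 [226. 191. 250. 219.] [0.5225 0.1018 0.0299]
cap 0.46 [207. 100. 217. 120.] [0.529  0.2167 0.222 ]
```

View pics/s6.png

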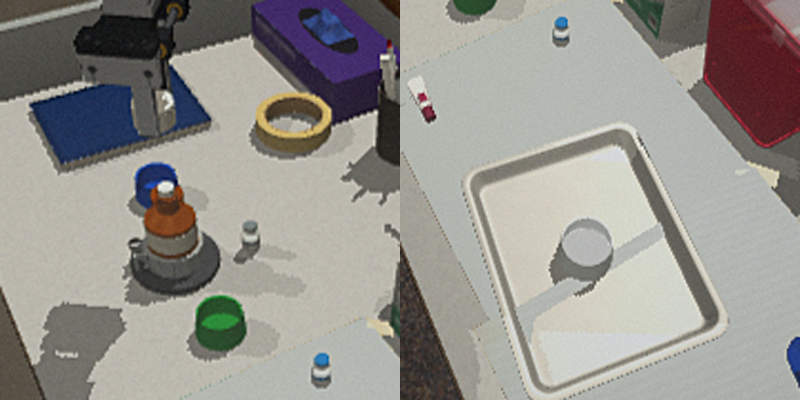

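The cap is off and held between the fingers (left panel px about 155,110), with the bottle neck and white seal bare at (168,190). The underside is at about z≈0.20, roughly 8 cm above the 0.116 seal. The cup stands mouth down in the tray, and the bystanders are where they were.

```bash
python3 -c "
from station import ticket; print(ticket.hand_in())"
```

```text
the job is handed in; nothing more can be done
None
```

The job is done and handed in at about 17 s of the 56 s allowed.

- **Dosing cup:** I lifted the clear cup off the bottle (not the blue or green look-alikes) and set it mouth down near the centre of the tray. The final picture shows it standing there, top at about z 0.033. It touched down a little more firmly than planned: the force reading rose to about 8 N just before I let go.
- **Cap:** I pressed it down about 6 mm, with readings of 7 to 9 N, and held it there through a 55.6° counter-clockwise turn. It lifted off with no pull.
- **Final pose:** The cap is still in the gripper (opening 41.5 mm, grip 40 N), level to about 1 mrad and still. It is over the bottle axis, with its underside about 8 cm above the seal.
- **Bystanders:** The last network check found the tube and gauze box where they were. The networks missed the near vial in that last check, but the picture shows it standing in place. The middle vial had no earlier position to compare with, and the picture shows it standing.
- **Camera disagreement:** The two cameras differed by about 3 mm in y on the bottle. The sideways forces stayed under 4 N while I pressed and turned, so this did not matter.

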